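Hang a finished headpiece on the display rail

ROBOT

A 6-joint arm with a two-finger parallel gripper is mounted at the origin on a cart in front of the work surface, level with it; the furniture and walls round the work are solid. World frame = base frame: x ahead of the robot, y to its left, z up, the work surface at z = 0. Lengths are in m, angles in rad, forces in N, time in s.
With the tool pointing down it reaches from about 0.4 to 0.825 m from the base axis. Payload 7 kg.
Tool frame: the origin (TCP) lies midway between the tips of the shut fingers; the grasp point (between the pads) lies hold_point_z behind it (hold_point_z is the distance from the TCP to the grasp point, in m); z points along the fingers, y is the line along which they close (so a half turn about z gives the same grasp; the last joint's range is limited). The gripper opens to 88 mm and grips with 3 to 60 N. Pads are 19 mm wide; open, the fingers measure 130 mm over their backs; the gripper's body (78 mm by 193 mm) begins 47 mm behind the grasp point.
Start: joints at [-0.814, 0.359, 0.012, 0, -1.224, -0.288], TCP at [0.305, -0.602, 0.227] pointing down, gripper open.
Joint ranges: [-3.07, 3.07], [-1.43, 2.12], [-1.02, 1.25], [-3.03, 1.67], [-3.05, -0], [-3.03, 3.03]. Speed limits (rad/s): [2.39, 2.39, 3.01, 3.14, 3.14, 3.14].

INTERFACE

Orientations are given as [roll, pitch, yaw] about the fixed x, y, z axes, in that order (R = Rz(yaw) Ry(pitch) Rx(roll)).
In Python, from station import * gives the robot as it stands.
- The arm moves only by the tool apply_moves, never from a script. Its argument "steps" is a list of rows, each an object with "translation": the shift along the world's x, y, z scaled (see below), a list of three; "rotation": the turn, a rotation vector about the world's x, y, z scaled (see below), a list of three. A call has exactly 10 rows; each row is the pose to reach, as a shift and turn from the pose commanded when the call began; what a row does not reach only later rows make up. The controller multiplies each number of a shift by 250 mm and each number of a turn by 30 degrees. A row lasts 1/12 s, in which the tool goes at most 41.7 mm and 7.16 degrees, less where a joint would pass 70% of its speed; a pose out of reach is approached as far as the arm can. A call with a number of a shift or a turn outside -1 to 1 is refused whole. A call with a gripper value outside its range is refused whole. "jaw" is the closure, from -1 (fully open) to 1 (shut), so that 0 is half open, set as the call begins (left out, the last holds). The fingers move at their own pace and stop on an object; "newtons" is the grip in N (left out, the last holds). Time passes only in rows, so rows that repeat a pose let the fingers close, or fill a call up. It gives the time, the measured TCP pose, the force, the opening and the grip force at its end, in the units of the state.
- get_state(): the state, without advancing time (a new reading comes with each control period).
- grab_frame(name): name is "scene" or "side" or "wrist"; returns the picture (420x560x3 uint8, blue, green, red); there is no depth.
- camera_model(name): a dict with "fx", "fy", "cx", "cy" (pixels), "k1" (the pictures are not rectified: a ray, as slopes to the right and down, at radius r is drawn at 1 + k1 r^2 times it, then the intrinsics apply), "xyz" and "rotation" of the camera in the world. Camera axes: x right, y down, z forward; pixel columns grow to the right and rows downward; lengths in m; the calibration is good to about 2 mm. A picture is of the moment at which its call begins: read the wrist's pose just before it. camera_model takes no time and is no camera call; for the wrist camera it gives the pose at the moment of the call.
- job_done(): hands the job in; it is judged then, once.
The state is a dict: "t": time; "q": joint angles; "qd": joint speeds; "joint_efforts": joint torques, N m; "eef_pos": TCP position; "ee_rot": TCP orientation; "force": force on the tool from outside, world axes, zero at the start; "moment": the same for the moment, N m; "width": finger opening in m; "gripper_force": force on a finger pad.
Only numpy, scipy, OpenCV 4.12 (cv2) and the standard library are available. Lean on these libraries where they do the work, as an engineer would, in place of code of your own. Each camera call takes 0.05 s, during which the arm holds its last target. There are 200 camera calls.

TASK

Take the gold headpiece out of its sloped drying stand and hang it over the middle of the wooden bar of the display rail, one leg on each side and squarely across the bar. Lower it gently until it rests on the bar before you let go, and leave the glue bottle, the brass dish and the tape roll where they are.

Things in the scene. Friction and masses are not known exactly. Their poses are not given: they have to be found in the camera images.
- crest (a point): Grip point: middle of the headpiece's flat crest. Axes: z in its plane, feet to crest; y from leg to leg; x square to its plane. The crest is a plate 10 mm thick (x), 36 mm wide (y), from 27 mm below to 23 mm above this point; pearls stand 1 to 6 mm out of its rim, none on the two flat faces. Underside of the arch 32 mm below, feet 132 mm below this point.
- headpiece: Gold metal headpiece: rigid U-shaped arch on two straight legs, crest and pearls on top. 120 mm wide, 155 mm tall, about 0.12 kg. Band 12 mm wide (x), 5 mm thick, 110 mm clear inside. Origin midway between the feet, axes as crest. At the start it leans 30 degrees from upright, top towards the stand's -x (roughly the robot's right), so the gripper must lean with it; draw it out along its own z.
- arch_top (a point): Middle of the underside of the headpiece's arch, 32 mm below the crest point along the headpiece's z axis: the spot that comes to lie on the bar. Same axes as crest.
- stand_base (a point): Centre of the top of the stand's base, 12 mm above the worktop. Fixed pale wooden base, 135 x 160 mm; along its +x side (roughly the robot's left) a sloped trough holds the feet (lip 10 mm: feet are free after 15 mm of draw). Nearer its -x side a thin steel rod (top 102 mm above the worktop) carries the leaning arch, 44 mm below the crest point along the headpiece. z up, y along the rod.
- rail: Fixed display rail: dark wooden base 236 x 90 x 14 mm, two brass posts, a round wooden bar of 22 mm diameter between them, 200 mm free between two brass end discs of 30 mm diameter (4 mm higher than the bar). Origin at the centre of its underside; x along the bar, z up. The bar runs roughly left to right. Either of rail and stand may be the left one.
- bar_top (a point): Top of the middle of the rail's bar, 150 mm above the worktop. x along the bar, y level across it, z up.
- adhesive_bottle_mid (a point): Bystander: centre of a small glue bottle with a red-brown pointed cap, 29 mm across, 88 mm tall.
- brass_dish_mid (a point): Bystander: centre of a low four-lobed brass dish, 78 x 83 x 22 mm.
- tape_roll_mid (a point): Bystander: centre of a roll of masking tape lying flat, 62 mm across, 18 mm tall.

How it is judged:
By the outcome, as a careful person would: the job done as asked, in the order asked, and still so for the second after the job is handed in, with the robot touching nothing.
It also fails if it takes over 48 s, if anything falls off the work surface, if the arm or the gripper's body presses on something with over 40 N, if the wrist force passes 120 N, or if a joint passes its speed limit or range.

## Working session

There is one attempt and no reset: what is moved stays moved. The work goes in short steps, Python scripts to look and compute and a tool call to move; the robot and the scene stay as the last step left them, time stands still between calls to the robot, and variables do not carry over. Pictures are saved under pics/ and viewed, at most 10 in all, crops included, and the job is handed in when it is done.

Besides the shell and the picture viewer there is one more tool, called after "Call:" as name([rows], argument=value, ...), one row to a line, values as JSON. apply_moves: Moves the arm, as the interface text tells. Shifts and turns lie within -1 to 1; 1 stands for 250 mm of shift or 30 degrees of turn. Its arguments: {"type":"object","properties":{"steps":{"type":"array"},"jaw":{"type":"number"},"newtons":{"type":"number"}},"required":["steps"]}

```bash
mkdir -p pics; ls; python3 - <<'E'
from station import *
import cv2,numpy as np
s=get_state();print(s)
for n in("scene","side","wrist"):
    print(n,camera_model(n))
a=grab_frame("scene");b=grab_frame("side")
cv2.imwrite("pics/scene.png",a);cv2.imwrite("pics/side.png",b)
E
```

```text
pics
{'t': 0.0, 'q': array([-8.13914786e-01,  3.59404543e-01,  1.10652419e-02, -3.38043465e-04,
       -1.22412064e+00, -2.88116783e-01]), 'qd': array([ 4.61528491e-05,  1.67718400e-03,  7.11105882e-04,  1.01423183e-03,
       -3.39263894e-04, -4.70153368e-05]), 'joint_efforts': array([-2.31527352e-03, -5.82722068e+01,  2.93053865e+01,  6.99752927e+00,
        6.80784593e-03, -1.58754528e-04]), 'eef_pos': array([ 0.30471293, -0.60175579,  0.22561624]), 'ee_rot': array([ 3.13990731e+00, -1.68072905e-04, -2.67294288e+00]), 'force': array([ 0.37713754,  0.52863045, -0.11086755]), 'moment': array([-0.01432292, -0.00041573,  0.00154761]), 'gripper_force': 0.0, 'width': 0.08765788299673921}
scene {'fx': 447.05442171625947, 'fy': 447.05442171625947, 'cx': 277.8554630697805, 'cy': 199.10179389363734, 'k1': -0.01741709538289585, 'xyz': array([0.03063439, 0.66186268, 0.64721542]), 'rotation': array([-2.13111895, -0.01339538, -2.41313188])}
side {'fx': 431.9468759049408, 'fy': 431.9468759049408, 'cx': 290.08783100093683, 'cy': 208.47710732429636, 'k1': -0.1397077769476585, 'xyz': array([0.04337624, 0.88107183, 0.52697636]), 'rotation': array([-1.95351989, -0.01813011, -2.59482214])}
wrist {'fx': 302.7979226306656, 'fy': 302.7979226306656, 'cx': 274.4008896236027, 'cy': 208.53578729121762, 'k1': -0.024843249079254153, 'xyz': array([ 0.23620763, -0.63549219,  0.38360792]), 'rotation': array([ 2.85387099e+00, -2.50454318e-03,  2.03882811e+00])}
```

View pics/scene.png

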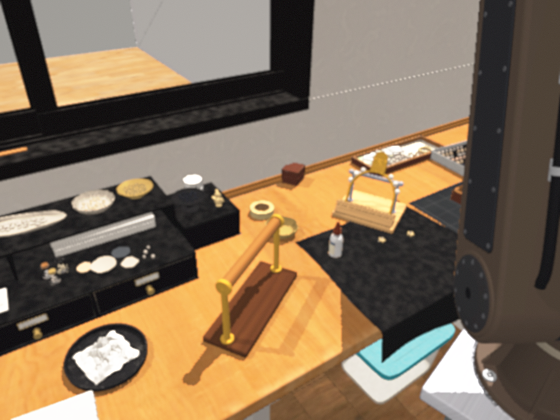

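View pics/side.png

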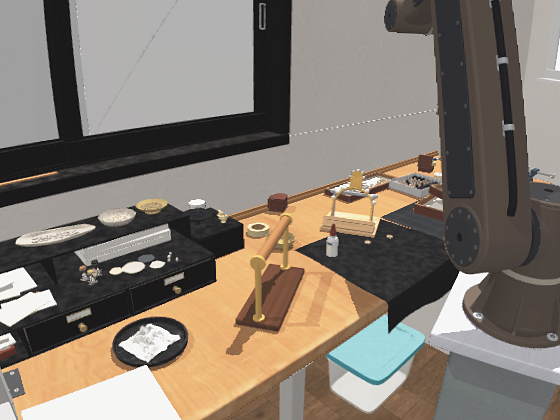

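The scene view shows the rail at left (bar from about (224,287) to (277,222)). The stand and headpiece are further off, with the crest near (380,162). The side view shows the bar from (257,257) to (286,222) and the crest near (357,180). The bottle is at (336,243) in the scene view, between the two, and the dish and tape sit beyond the bar.

```bash
cat > h.py <<'E'
from station import *
import cv2,numpy as np
from scipy.spatial.transform import Rotation as R
def cam(n):
    c=camera_model(n);c['R']=R.from_euler('xyz',c['rotation']).as_matrix()
    c['K']=np.array([[c['fx'],0,c['cx']],[0,c['fy'],c['cy']],[0,0,1]]);c['D']=np.array([c['k1'],0,0,0.]);return c
def ray(c,p):
    u=cv2.undistortPoints(np.array([[p]],float),c['K'],c['D'])[0,0]
    d=c['R']@np.array([u[0],u[1],1]);return c['xyz'],d/np.linalg.norm(d)
def plane(c,p,z):
    o,d=ray(c,p);return o+d*(z-o[2])/d[2]
def tri(*cps):
    A=np.zeros((3,3));b=np.zeros(3);rs=[ray(c,p) for c,p in cps]
    for o,d in rs:
        P=np.eye(3)-np.outer(d,d);A+=P;b+=P@o
    x=np.linalg.solve(A,b);return x,max(np.linalg.norm(np.cross(x-o,d)) for o,d in rs)
def proj(c,X):
    r=cv2.Rodrigues(c['R'].T)[0];t=-c['R'].T@c['xyz']
    return cv2.projectPoints(np.array(X,float).reshape(-1,1,3),r,t,c['K'],c['D'])[0][:,0]
E
python3 - <<'E'
from h import *
np.set_printoptions(precision=3,suppress=True)
a,b=cam("scene"),cam("side")
for n,p,q in(("barL",(224,287),(257,257)),("barR",(277,222),(286,222)),("crest",(380,160),(357,180)),("bottle cap",(338,228),(333,228))):
    print(n,tri((a,p),(b,q)))
for n,p in (("standcorners",(334,212)),("",(390,229)),("",(407,202))): print(n,plane(a,p,.01))
for n,p in (("railbase",(208,338)),("",(242,350)),("",(297,272)),("",(268,263))): print(n,plane(a,p,.014))
print("bar",plane(a,(224,287),.139),plane(a,(277,222),.139),"crest",plane(a,(380,160),.14))
w=cam("wrist");print("wrist rel",w['R'],w['xyz'],plane(w,(280,210),0))
cv2.imwrite("pics/w0.png",np.hstack([grab_frame("wrist")]))
s=cv2.imread("pics/scene.png")[130:250,310:430];t=cv2.imread("pics/side.png")[150:250,300:400]
cv2.imwrite("pics/crop.png",np.hstack([cv2.resize(s,(400,400),interpolation=2),cv2.resize(t,(400,400),interpolation=2)]))
E
```

```text
barL (array([0.44 , 0.325, 0.156]), np.float64(0.0034343103864515985))
barR (array([0.518, 0.106, 0.128]), np.float64(0.000936157589286585))
crest (array([ 0.506, -0.275,  0.13 ]), np.float64(0.002247795542426797))
bottle cap (array([ 0.455, -0.02 ,  0.079]), np.float64(0.0015375315529366977))
standcorners [ 0.553 -0.154  0.01 ]
 [ 0.409 -0.186  0.01 ]
 [ 0.438 -0.327  0.01 ]
railbase [0.478 0.335 0.014]
 [0.414 0.313 0.014]
 [0.473 0.092 0.014]
 [0.538 0.112 0.014]
bar [0.45  0.313 0.139] [0.509 0.118 0.139] crest [ 0.499 -0.257  0.14 ]
wrist rel [[-0.451  0.856  0.252]
 [ 0.892  0.432  0.13 ]
 [ 0.002  0.284 -0.959]] [ 0.236 -0.636  0.384] [ 0.336 -0.576  0.   ]
```

View pics/crop.png

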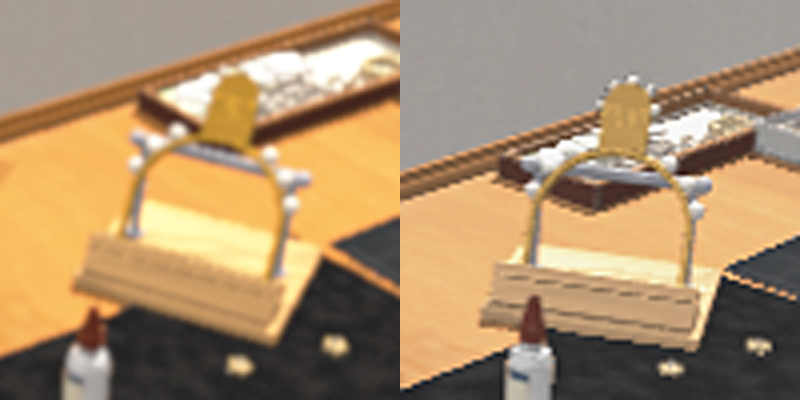

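View pics/w0.png

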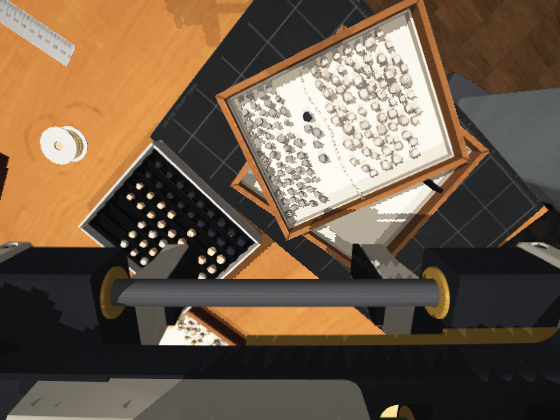

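The crop shows the headpiece clearly, with its crest plate facing the camera. The trough is nearest the camera and the bottle stands near (336,240), in front of the stand. The wrist view shows only trays so far, and the gripper covers everything below row ~240. Next I'll work out a leaned pre-grasp pose and check that the headpiece is visible from it.

```bash
cat >> h.py <<'E'
def target(zh,xh):
    "tool R with z=-zh, y=xh"
    zh=zh/np.linalg.norm(zh);xh=xh-zh*(xh@zh);xh/=np.linalg.norm(xh)
    return np.c_[np.cross(xh,-zh),xh,-zh]
def delta(Rt,p):
    s=get_state();R0=R.from_euler('xyz',s['ee_rot']).as_matrix()
    return (p-s['eef_pos'])/.25, R.from_matrix(Rt@R0.T).as_rotvec(degrees=True)/30
E
python3 - <<'E'
from h import *
import station
np.set_printoptions(precision=3,suppress=True)
print([k for k in dir(station) if k[0]!='_'], getattr(station,'hold_point_z',None))
C=np.array([.503,-.265,.135]);sx=np.array([-.2,.98,0]);sx/=np.linalg.norm(sx)
zh=-.5*sx+[0,0,.866];xh=.866*sx+[0,0,.5]
Rt=target(zh,xh);s=get_state();R0=R.from_euler('xyz',s['ee_rot']).as_matrix();w=cam("wrist")
Rc=R0.T@w['R'];tc=R0.T@(w['xyz']-s['eef_pos']);print("cam in tool",tc,Rc)
print("TCP px",proj(w,s['eef_pos']))
def see(Rt,p,X):
    c=dict(w);c['R']=Rt@Rc;c['xyz']=p+Rt@tc;return proj(c,X)
y=np.cross(zh,xh);feet=C-.132*zh
X=[C,C-.032*zh,feet+.055*y,feet-.055*y]
for d in(.1,.15,.2):
    p=C+d*zh
    for off in (0,.04,.08,.12): print(d,off,p,see(Rt,p+off*Rt[:,0]*-1,X).round(0).tolist(),see(Rt,p+off*Rt[:,0],X).round(0).tolist())
print(delta(Rt,C+.15*zh))
E
```

```text
['Unreachable', 'camera_model', 'get_state', 'grab_frame', 'hold_point_z', 'job_done'] 0.0188
cam in tool [ 0.076  0.001 -0.158] [[-0.001 -0.959 -0.284]
 [ 1.    -0.001  0.001]
 [-0.001 -0.284  0.959]]
TCP px [[272.303 258.215]]
0.1 0 [ 0.513 -0.314  0.222] [[273.0, 209.0], [273.0, 199.0], [273.0, 137.0], [273.0, 220.0]] [[273.0, 209.0], [273.0, 199.0], [273.0, 137.0], [273.0, 220.0]]
0.1 0.04 [ 0.513 -0.314  0.222] [[273.0, 164.0], [273.0, 159.0], [273.0, 103.0], [273.0, 191.0]] [[273.0, 250.0], [273.0, 237.0], [273.0, 168.0], [273.0, 247.0]]
0.1 0.08 [ 0.513 -0.314  0.222] [[273.0, 115.0], [273.0, 115.0], [273.0, 68.0], [273.0, 161.0]] [[273.0, 288.0], [273.0, 272.0], [273.0, 198.0], [273.0, 273.0]]
0.1 0.12 [ 0.513 -0.314  0.222] [[273.0, 61.0], [273.0, 68.0], [273.0, 30.0], [273.0, 129.0]] [[273.0, 323.0], [273.0, 304.0], [273.0, 227.0], [274.0, 297.0]]
0.15 0 [ 0.518 -0.338  0.265] [[273.0, 195.0], [273.0, 188.0], [273.0, 135.0], [273.0, 209.0]] [[273.0, 195.0], [273.0, 188.0], [273.0, 135.0], [273.0, 209.0]]
0.15 0.04 [ 0.518 -0.338  0.265] [[273.0, 157.0], [273.0, 153.0], [273
[... 419 characters left out ...]
0 [ 0.523 -0.363  0.308] [[273.0, 185.0], [273.0, 180.0], [273.0, 133.0], [274.0, 201.0]] [[273.0, 185.0], [273.0, 180.0], [273.0, 133.0], [274.0, 201.0]]
0.2 0.04 [ 0.523 -0.363  0.308] [[273.0, 151.0], [273.0, 149.0], [273.0, 107.0], [273.0, 177.0]] [[273.0, 217.0], [273.0, 209.0], [273.0, 159.0], [274.0, 223.0]]
0.2 0.08 [ 0.523 -0.363  0.308] [[273.0, 116.0], [273.0, 116.0], [273.0, 79.0], [273.0, 152.0]] [[273.0, 246.0], [273.0, 237.0], [274.0, 183.0], [274.0, 245.0]]
0.2 0.12 [ 0.523 -0.363  0.308] [[273.0, 78.0], [273.0, 81.0], [273.0, 50.0], [273.0, 127.0]] [[273.0, 274.0], [273.0, 263.0], [274.0, 206.0], [274.0, 266.0]]
(array([0.853, 1.054, 0.156]), array([ 0.945,  0.329, -0.499]))
```

Call:
apply_moves([
  {"translation": [0.2, 0.2, 0.33], "rotation": [0.2, 0.07, -0.1]},
  {"translation": [0.87, 0.95, 0.33], "rotation": [0.945, 0.329, -0.5]},
  {"translation": [0.87, 0.95, 0.33], "rotation": [0.945, 0.329, -0.5]},
  {"translation": [0.87, 0.95, 0.33], "rotation": [0.945, 0.329, -0.5]},
  {"translation": [0.87, 0.95, 0.33], "rotation": [0.945, 0.329, -0.5]},
  {"translation": [0.87, 0.95, 0.33], "rotation": [0.945, 0.329, -0.5]},
  {"translation": [0.87, 0.95, 0.33], "rotation": [0.945, 0.329, -0.5]},
  {"translation": [0.87, 0.95, 0.33], "rotation": [0.945, 0.329, -0.5]},
  {"translation": [0.87, 0.95, 0.33], "rotation": [0.945, 0.329, -0.5]},
  {"translation": [0.87, 0.95, 0.33], "rotation": [0.945, 0.329, -0.5]},
])

```text
t: 0.98
eef_pos: [0.525, -0.3618, 0.3096]
ee_rot: [2.62, 0.002, -2.936]
force: [-0.4, -0.1, 0.6]
width: 0.0875
gripper_force: 0.0
```

Call:
apply_moves([
  {"translation": [0, 0, 0], "rotation": [0, 0, 0]},
  {"translation": [0, 0, 0], "rotation": [0, 0, 0]},
  {"translation": [0, 0, 0], "rotation": [0, 0, 0]},
  {"translation": [0, 0, 0], "rotation": [0, 0, 0]},
  {"translation": [0, 0, 0], "rotation": [0, 0, 0]},
  {"translation": [0, 0, 0], "rotation": [0, 0, 0]},
  {"translation": [0, 0, 0], "rotation": [0, 0, 0]},
  {"translation": [0, 0, 0], "rotation": [0, 0, 0]},
  {"translation": [0, 0, 0], "rotation": [0, 0, 0]},
  {"translation": [0, 0, 0], "rotation": [0, 0, 0]},
])

```text
t: 1.82
eef_pos: [0.5224, -0.3647, 0.3091]
ee_rot: [2.619, -0.0, -2.941]
force: [-0.3, 0.2, 0.1]
width: 0.0877
gripper_force: 0.0
```

```bash
python3 - <<'E'
from h import *
import pickle
s=get_state();print(s['t'],s['eef_pos'],s['ee_rot'],abs(s['qd']).max())
c=cam("wrist");f=grab_frame("wrist");pickle.dump((c,f),open("v1.pkl","wb"))
cv2.imwrite("pics/w1.png",cv2.resize(f[:300],(784,420)))
E
```

```text
1.8167 [ 0.52243382 -0.36467115  0.3090629 ] [ 2.61915706e+00 -4.87858290e-05 -2.94072103e+00] 0.002425870673718538
```

View pics/w1.png

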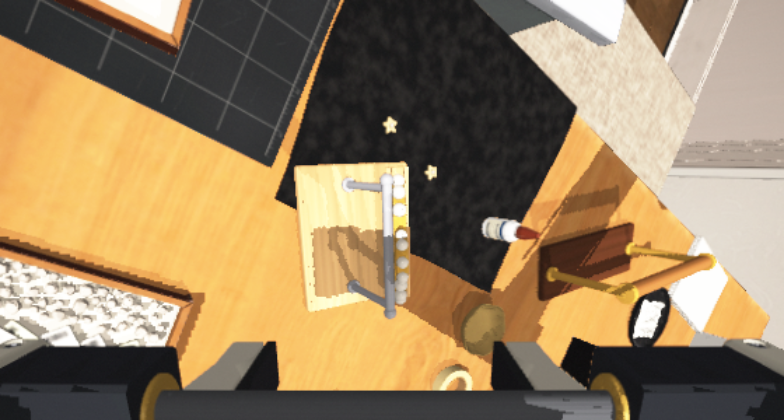

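The view shows the headpiece edge-on, with the crest strip near (287,172) in original pixels. The silver rod runs from (276,127) to (279,225), and the stand base is well aligned with the image axes. The rail's discs are near (448,210) and (506,187). I'll triangulate these against the fixed cameras.

```bash
python3 - <<'E'
from h import *
import pickle
np.set_printoptions(precision=3,suppress=True)
a,b=cam("scene"),cam("side");w,f=pickle.load(open("v1.pkl","rb"))
for n,p,q,r in(("crest",(379.3,163),(356.2,180),(287,172)),("rod far",(350.2,170.5),(331,190),(278.6,225)),("rod near",(401.5,184),(376,197),(276.4,127.1)),
  ("barR",(277,222),(286,222),(448,210)),("barL",(224,287),(257,257),(505.7,187))):
    print(n,tri((a,p),(w,r)),tri((a,p),(b,q),(w,r)))
cs=[plane(w,np.array(p)/1.4,.012) for p in((296,166),(308,310))];print("stand left corners",cs,np.linalg.norm(cs[0]-cs[1]))
h=cv2.cvtColor(f,cv2.COLOR_BGR2HSV);roi=f[110:240,230:320]
sc=cv2.imread("pics/scene.png")[140:210,340:415]
cv2.imwrite("pics/c2.png",np.hstack([cv2.resize(roi,(400,578),interpolation=2)[:560],cv2.resize(sc,(400,560*1),interpolation=2)[:560]]))
E
```

```text
crest (array([ 0.49 , -0.248,  0.136]), np.float64(0.0054460647072133005)) (array([ 0.492, -0.248,  0.137]), np.float64(0.0075141533697173244))
rod far (array([ 0.562, -0.225,  0.1  ]), np.float64(0.0001494960516976234)) (array([ 0.563, -0.225,  0.099]), np.float64(0.0013283524400454288))
rod near (array([ 0.432, -0.255,  0.099]), np.float64(0.0005508978092545633)) (array([ 0.432, -0.255,  0.097]), np.float64(0.0017144300348401428))
barR (array([0.511, 0.118, 0.14 ]), np.float64(0.0018335018400866489)) (array([0.511, 0.119, 0.138]), np.float64(0.0033871948403666518))
barL (array([0.448, 0.316, 0.143]), np.float64(0.0016012071128423929)) (array([0.449, 0.314, 0.146]), np.float64(0.004613886991644945))
stand left corners [array([ 0.433, -0.313,  0.012]), array([ 0.584, -0.277,  0.012])] 0.15573763038422514
```

View pics/c2.png

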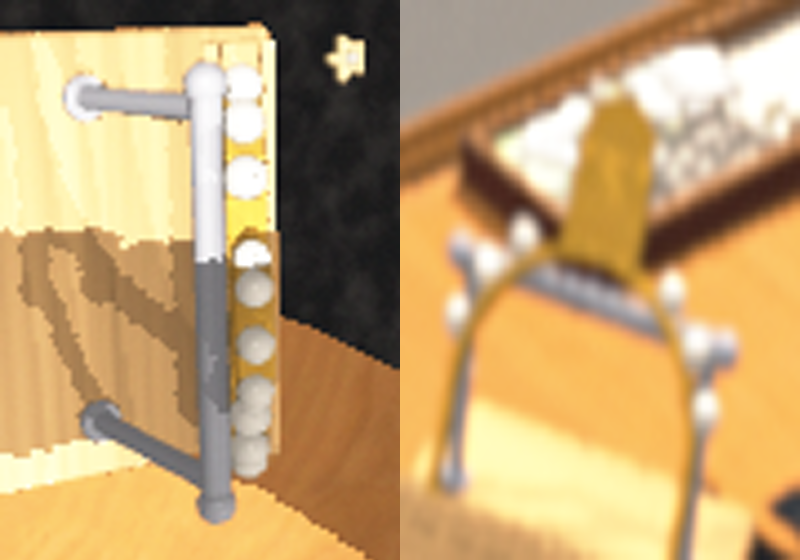

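The crop shows the crest and pearl strip next to the rod, with the pearl row centred near v1 row ~170. The rod lies about 13° off world x. I'll intersect the fixed-camera crest rays with the headpiece plane defined by the rod.

```bash
python3 - <<'E'
from h import *
import pickle
np.set_printoptions(precision=3,suppress=True)
a,b=cam("scene"),cam("side");w,f=pickle.load(open("v1.pkl","rb"))
th=np.radians(13.2);sx=np.array([-np.sin(th),np.cos(th),0])
zh=-.5*sx+[0,0,.866];xh=.866*sx+[0,0,.5];rod=np.array([.497,-.240,.098]);C=rod+.044*zh+.010*xh
for c,p in((a,(379.3,163)),(b,(356.2,180))):
    o,d=ray(c,p);X=o+d*((C+.005*xh-o)@xh)/(d@xh);e=X-C;y=np.cross(zh,xh);print(X,"along z",e@zh,"along y",e@y)
y=np.cross(zh,xh);print(C,y,"proj C",proj(w,[C,C+.03*zh,C+.018*y,C-.018*y]).tolist())
E
```

```text
[ 0.494 -0.246  0.138] along z -0.0069883156809196325 along y 0.00404490112075291
[ 0.495 -0.246  0.138] along z -0.006438184433296599 along y 0.0033361076805310066
[ 0.5   -0.253  0.141] [-0.974 -0.228  0.   ] proj C [[285.8152723157924, 185.11321773107255], [286.7673461604871, 191.1395031345087], [285.57613564123227, 170.3913415627405], [286.0463115816203, 199.41846011467265]]
```

```bash
python3 - <<'E'
from h import *
np.set_printoptions(precision=3,suppress=True)
th=np.radians(13.2);sx=np.array([-np.sin(th),np.cos(th),0])
zh=-.5*sx+[0,0,.866];xh=.866*sx+[0,0,.5]
C=np.array([.495,-.253,.138]);print(delta(target(zh,xh),C+.075*zh))
E
```

```text
(array([-0.076,  0.301, -0.424]), array([0.002, 0.   , 0.056]))
```

Call:
apply_moves([
  {"translation": [-0.02, 0.07, -0.1], "rotation": [0, 0, 0.02]},
  {"translation": [-0.04, 0.15, -0.2], "rotation": [0, 0, 0.056]},
  {"translation": [-0.06, 0.22, -0.3], "rotation": [0, 0, 0.056]},
  {"translation": [-0.076, 0.3, -0.424], "rotation": [0, 0, 0.056]},
  {"translation": [-0.076, 0.3, -0.424], "rotation": [0, 0, 0.056]},
  {"translation": [-0.076, 0.3, -0.424], "rotation": [0, 0, 0.056]},
  {"translation": [-0.076, 0.3, -0.424], "rotation": [0, 0, 0.056]},
  {"translation": [-0.076, 0.3, -0.424], "rotation": [0, 0, 0.056]},
  {"translation": [-0.076, 0.3, -0.424], "rotation": [0, 0, 0.056]},
  {"translation": [-0.076, 0.3, -0.424], "rotation": [0, 0, 0.056]},
])

```text
t: 2.7
eef_pos: [0.5039, -0.2905, 0.2038]
ee_rot: [2.62, 0.001, -2.912]
force: [-0.6, -0.1, -0.1]
width: 0.0875
gripper_force: 0.0
```

```bash
python3 - <<'E'
from h import *
import pickle
np.set_printoptions(precision=4,suppress=True)
s=get_state();print(s['t'],s['eef_pos'],s['ee_rot'],abs(s['qd']).max())
c=cam("wrist");f=grab_frame("wrist");pickle.dump((c,f,s),open("v2.pkl","wb"))
cv2.imwrite("pics/w2.png",cv2.resize(f[90:290,150:416],(798,600)))
E
```

```text
2.7 [ 0.5039 -0.2905  0.2038] [ 2.6204  0.0011 -2.912 ] 0.008877399551625064
```

View pics/w2.png

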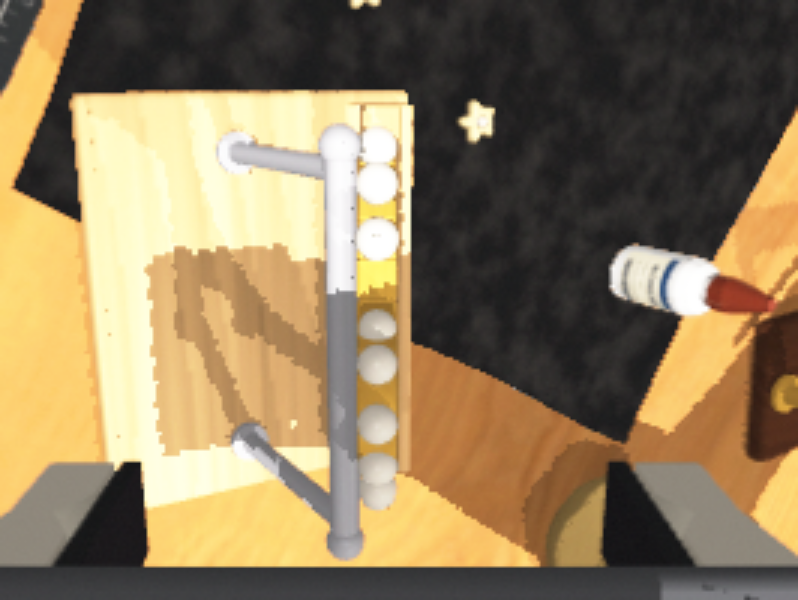

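The finger gap is centred on the strip (column ≈276 against 273), and the two are parallel. Taking the outer pearls as symmetric arch pairs (zoom rows 145/492, 183/468, 240/425) gives the offset along the crest width.

```bash
python3 - <<'E'
from h import *
import pickle
from scipy.optimize import least_squares
np.set_printoptions(precision=4,suppress=True)
w,f,s=pickle.load(open("v2.pkl","rb"))
th=np.radians(13.2);sx=np.array([-np.sin(th),np.cos(th),0])
zh=-.5*sx+[0,0,.866];xh=.866*sx+[0,0,.5];y=np.cross(zh,xh)
C=np.array([.495,-.253,.138])
up=np.array([145,183,240])/3+90;dn=np.array([492,468,425])/3+90
def pts(v,sg): return [C+v[0]*y+xh*v[1]+sg*y*.063*np.sin(t)+zh*(-.087+.063*np.cos(t)) for t in v[2:]]
def g(v): 
    U=proj(w,pts(v,1));D=proj(w,pts(v,-1));return np.r_[U[:,1]-up,D[:,1]-dn,U[:,0].mean()-275.7]
r=least_squares(g,[0,0,1.2,.9,.6],x_scale=[.01,.01,.3,.3,.3]);print(r.x[:2],np.degrees(r.x[2:]),r.fun)
C2=C+r.x[0]*y+r.x[1]*xh
print(C2,[(proj(w,C2+k*y+zh*z)[0]-[150,90])*3 for k,z in((0,.025),(.015,.015),(-.015,.015),(.02,-.02),(-.02,-.02))])
print("rod ends x pred", (proj(w,[[.562,-.225,.098],[.432,-.255,.098]])-[150,90])*3)
a=cam("scene")
print("scene crest px pred",proj(a,[C2,C2-.027*zh,C2+.023*zh]), "tool",delta(target(zh,xh),C2-.0188*zh))
E
```

```text
[0.0019 0.0016] [64.7084 47.7051 28.0368] [-0.1841 -0.12    1.9094 -5.1575 -0.3083  2.9801  0.001 ]
[ 0.4928 -0.2521  0.1388] [array([377.7591, 405.6864]), array([377.6478, 335.4223]), array([377.6442, 447.2226]), array([377.3097, 286.0053]), array([377.3212, 417.8703])]
rod ends x pred [[343.8137 545.7065]
 [340.4449 138.3881]]
scene crest px pred [[381.1003 161.9589]
 [378.1811 172.4824]
 [383.5945 152.9622]] tool (array([-0.0524,  0.1894, -0.3245]), array([0.0036, 0.0025, 0.0014]))
```

Call:
apply_moves([
  {"translation": [-0.02, 0.03, -0.05], "rotation": [0, 0, 0]},
  {"translation": [-0.03, 0.06, -0.1], "rotation": [0, 0, 0]},
  {"translation": [-0.04, 0.09, -0.16], "rotation": [0, 0, 0]},
  {"translation": [-0.05, 0.12, -0.21], "rotation": [0, 0, 0]},
  {"translation": [-0.055, 0.15, -0.26], "rotation": [0, 0, 0]},
  {"translation": [-0.06, 0.17, -0.3], "rotation": [0, 0, 0]},
  {"translation": [-0.062, 0.187, -0.325], "rotation": [0, 0, 0]},
  {"translation": [-0.062, 0.187, -0.325], "rotation": [0, 0, 0]},
  {"translation": [-0.062, 0.187, -0.325], "rotation": [0, 0, 0]},
  {"translation": [-0.062, 0.187, -0.325], "rotation": [0, 0, 0]},
])

```text
t: 3.58
eef_pos: [0.4884, -0.2435, 0.1225]
ee_rot: [2.62, 0.001, -2.911]
force: [1.7, 0.5, 0.1]
width: 0.0876
gripper_force: 0.0
```

```bash
python3 - <<'E'
from h import *
s=get_state();print(s['t'],s['eef_pos'],s['ee_rot'],s['force'])
a=grab_frame("scene")[110:235,310:430];b=grab_frame("wrist")[130:330,150:400]
cv2.imwrite("pics/g1.png",np.hstack([cv2.resize(a,(400,416)),cv2.resize(b,(400,416))]))
E
```

```text
3.5833 [ 0.4884424  -0.24352445  0.12246279] [ 2.62024633e+00  6.78309624e-04 -2.91131898e+00] [1.67541099 0.5399506  0.07806426]
```

View pics/g1.png

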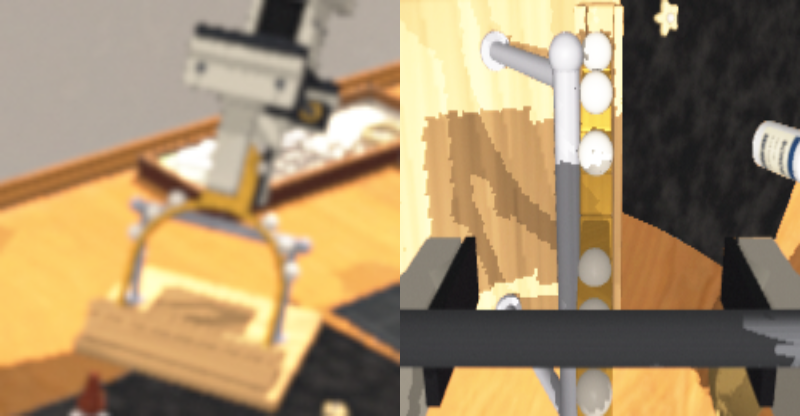

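The fingers straddle the crest symmetrically (strip at 597, finger mid at 600), and the finger is centred on the crest plate. I'll close now.

Call:
apply_moves([
  {"translation": [0, 0, 0], "rotation": [0, 0, 0]},
  {"translation": [0, 0, 0], "rotation": [0, 0, 0]},
  {"translation": [0, 0, 0], "rotation": [0, 0, 0]},
  {"translation": [0, 0, 0], "rotation": [0, 0, 0]},
  {"translation": [0, 0, 0], "rotation": [0, 0, 0]},
  {"translation": [0, 0, 0], "rotation": [0, 0, 0]},
  {"translation": [0, 0, 0], "rotation": [0, 0, 0]},
  {"translation": [0, 0, 0], "rotation": [0, 0, 0]},
  {"translation": [0, 0, 0], "rotation": [0, 0, 0]},
  {"translation": [0, 0, 0], "rotation": [0, 0, 0]},
], jaw=1, newtons=25)

```text
t: 4.52
eef_pos: [0.4879, -0.2429, 0.1218]
ee_rot: [2.619, -0.0, -2.911]
force: [-0.3, -0.4, -0.2]
width: 0.0266
gripper_force: 0.0
```

Call:
apply_moves([
  {"translation": [0, 0, 0], "rotation": [0, 0, 0]},
  {"translation": [0, 0, 0], "rotation": [0, 0, 0]},
  {"translation": [0, 0, 0], "rotation": [0, 0, 0]},
  {"translation": [0, 0, 0], "rotation": [0, 0, 0]},
  {"translation": [0, 0, 0], "rotation": [0, 0, 0]},
  {"translation": [0, 0, 0], "rotation": [0, 0, 0]},
  {"translation": [0, 0, 0], "rotation": [0, 0, 0]},
  {"translation": [0, 0, 0], "rotation": [0, 0, 0]},
  {"translation": [0, 0, 0], "rotation": [0, 0, 0]},
  {"translation": [0, 0, 0], "rotation": [0, 0, 0]},
])

```text
t: 5.35
eef_pos: [0.488, -0.243, 0.1218]
ee_rot: [2.619, -0.0, -2.911]
force: [-0.5, -1.3, -0.7]
width: 0.0101
gripper_force: 25.0
```

Call:
apply_moves([
  {"translation": [0.002, -0.008, 0.014], "rotation": [0, 0, 0]},
  {"translation": [0.005, -0.019, 0.035], "rotation": [0, 0, 0]},
  {"translation": [0.009, -0.039, 0.069], "rotation": [0, 0, 0]},
  {"translation": [0.014, -0.058, 0.104], "rotation": [0, 0, 0]},
  {"translation": [0.021, -0.088, 0.156], "rotation": [0, 0, 0]},
  {"translation": [0.027, -0.117, 0.208], "rotation": [0, 0, 0]},
  {"translation": [0.036, -0.156, 0.277], "rotation": [0, 0, 0]},
  {"translation": [0.046, -0.195, 0.346], "rotation": [0, 0, 0]},
  {"translation": [0.055, -0.234, 0.416], "rotation": [0, 0, 0]},
  {"translation": [0.064, -0.273, 0.485], "rotation": [0, 0, 0]},
])

```text
t: 6.18
eef_pos: [0.504, -0.3122, 0.2451]
ee_rot: [2.62, 0.0, -2.912]
force: [0.0, -0.3, -1.7]
width: 0.0097
gripper_force: 25.0
```

```bash
python3 - <<'E'
from h import *
np.set_printoptions(precision=3,suppress=True)
t=np.radians(107.65);print(delta(target(np.array([0,0,1.]),np.array([np.cos(t),np.sin(t),0])),np.array([.4795,.217,.36])))
E
```

```text
(array([-0.098,  2.117,  0.46 ]), array([-0.96 , -0.264,  0.145]))
```

Call:
apply_moves([
  {"translation": [0, 0.02, 0.1], "rotation": [0, 0, 0]},
  {"translation": [0, 0.06, 0.2], "rotation": [-0.1, -0.03, 0.015]},
  {"translation": [-0.01, 0.12, 0.3], "rotation": [-0.24, -0.066, 0.036]},
  {"translation": [-0.02, 0.2, 0.4], "rotation": [-0.4, -0.11, 0.06]},
  {"translation": [-0.02, 0.28, 0.46], "rotation": [-0.56, -0.15, 0.085]},
  {"translation": [-0.03, 0.37, 0.46], "rotation": [-0.72, -0.2, 0.11]},
  {"translation": [-0.03, 0.46, 0.46], "rotation": [-0.86, -0.24, 0.13]},
  {"translation": [-0.03, 0.55, 0.46], "rotation": [-0.96, -0.264, 0.145]},
  {"translation": [-0.03, 0.64, 0.46], "rotation": [-0.96, -0.264, 0.145]},
  {"translation": [-0.03, 0.7, 0.46], "rotation": [-0.96, -0.264, 0.145]},
])

```text
t: 7.02
eef_pos: [0.4956, -0.1341, 0.3598]
ee_rot: [3.141, 0.002, -2.832]
force: [-0.3, -0.5, -0.1]
width: 0.0099
gripper_force: 25.0
```

Call:
apply_moves([
  {"translation": [0, 0.08, 0], "rotation": [0, 0, 0]},
  {"translation": [0, 0.18, 0], "rotation": [0, 0, 0]},
  {"translation": [-0.01, 0.28, 0], "rotation": [0, 0, 0]},
  {"translation": [-0.01, 0.38, 0], "rotation": [0, 0, 0]},
  {"translation": [-0.02, 0.48, 0], "rotation": [0, 0, 0]},
  {"translation": [-0.03, 0.58, 0], "rotation": [0, 0, 0]},
  {"translation": [-0.03, 0.68, 0], "rotation": [0, 0, 0]},
  {"translation": [-0.03, 0.76, 0], "rotation": [0, 0, 0]},
  {"translation": [-0.03, 0.82, 0], "rotation": [0, 0, 0]},
  {"translation": [-0.03, 0.84, 0], "rotation": [0, 0, 0]},
])

```text
t: 7.85
eef_pos: [0.4889, 0.0753, 0.3591]
ee_rot: [3.14, 0.001, -2.833]
force: [0.9, 0.1, -0.5]
width: 0.0098
gripper_force: 25.0
```

```bash
python3 - <<'E'
from h import *
import pickle
np.set_printoptions(precision=4,suppress=True)
s=get_state();print(s['t'],s['eef_pos'],s['ee_rot'],abs(s['qd']).max())
c=cam("wrist");f=grab_frame("wrist");pickle.dump((c,f,s),open("v3.pkl","wb"))
g=grab_frame("scene");cv2.imwrite("pics/s3full.png",g);cv2.imwrite("pics/v3full.png",f)
cv2.imwrite("pics/w3.png",np.hstack([cv2.resize(f[60:360,150:400],(500,600)),cv2.resize(g[60:360,180:330],(300,600))]))
E
```

```text
7.85 [0.4889 0.0753 0.3591] [ 3.1399  0.0006 -2.8329] 0.08437238557437779
```

View pics/w3.png

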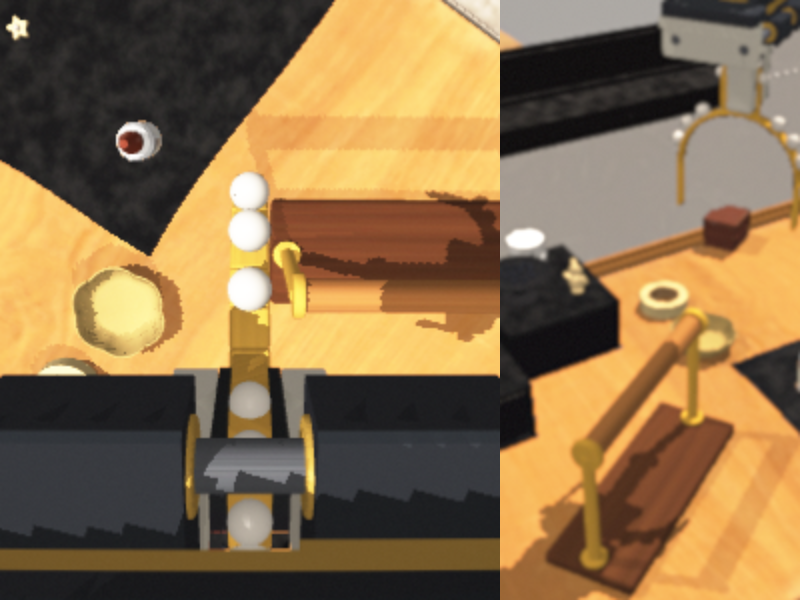

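The headpiece is held squarely and the bar runs horizontally in the wrist view (zoom rows 277–312). Next I'll measure the bar's edges in this frame.

```bash
python3 - <<'E'
from h import *
import pickle
np.set_printoptions(precision=4,suppress=True)
w,f,s=pickle.load(open("v3.pkl","rb"));a=cam("scene")
P=[]
for x in (320,350,380,410,440,470,500,530,550):
    g=np.abs(np.diff(f[185:235,x].astype(int),axis=0)).sum(1);k=sorted(np.argsort(g)[-5:]);print(x,[(int(i)+185,int(g[i])) for i in k])
for p in((224,287.5),(278.5,220.5)): print("scene",plane(a,p,.139))
print("wrist R disc",plane(w,(300,207.5),.139), tri((a,(278.5,220.5)),(w,(299.5,207.5))))
cv2.imwrite("pics/v3c.png",cv2.resize(f[150:270,290:560],(800,356)))
E
```

```text
320 [(189, 104), (196, 123), (202, 51), (215, 58), (216, 51)]
350 [(191, 87), (199, 31), (203, 31), (215, 124), (216, 123)]
380 [(199, 36), (203, 24), (206, 20), (216, 34), (229, 191)]
410 [(191, 62), (192, 162), (193, 52), (222, 72), (223, 122)]
440 [(194, 36), (195, 36), (199, 58), (204, 30), (225, 181)]
470 [(203, 9), (206, 10), (217, 8), (220, 16), (221, 9)]
500 [(191, 132), (192, 77), (197, 10), (212, 13), (214, 9)]
530 [(197, 132), (198, 76), (225, 77), (226, 153), (227, 110)]
550 [(195, 185), (196, 152), (207, 195), (208, 113), (215, 113)]
scene [0.4491 0.314  0.139 ]
scene [0.5106 0.1117 0.139 ]
wrist R disc [0.5107 0.1191 0.139 ] (array([0.5082, 0.1168, 0.1435]), np.float64(0.0016732584094812269))
```

View pics/v3c.png

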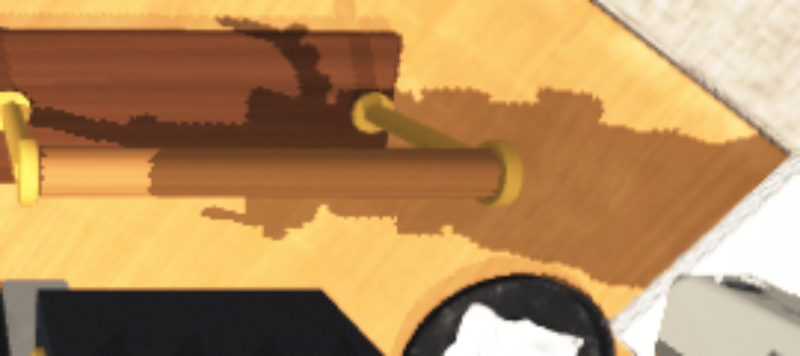

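The bar is visible end to end: near disc at px ≈(300.5,207.4), far disc at ≈(460.4,208). It is parallel to the tool's y to within about 0.3°.

```bash
python3 - <<'E'
from h import *
import pickle
np.set_printoptions(precision=4,suppress=True)
w,f,s=pickle.load(open("v3.pkl","rb"));a=cam("scene")
p,q=plane(w,(300.5,207.4),.139),plane(w,(460.4,208.2),.139);print(p,q,np.linalg.norm(p-q),np.degrees(np.arctan2(*(q-p)[1::-1])),(p+q)/2)
print(tri((a,(278.5,220.5)),(w,(300.5,207.4))),tri((a,(224,287.5)),(w,(460.4,208.2))))
i,j=plane(w,(303.5,207.4),.139),plane(w,(457,208.2),.139);print("inner",np.linalg.norm(i-j),(i+j)/2)
# held crest: where strip and tool axis project; arch pearls symmetric check
R0=R.from_euler('xyz',s['ee_rot']).as_matrix();print("tool x,y",R0[:,0],R0[:,1],np.degrees(np.arctan2(R0[1,1],R0[0,1])))
G=s['eef_pos']-.0188*R0[:,2];print("G",G)
# arch pearl rows in view: 191,230,289 (zoom2, +60)
for e in(-.004,0,.004):
  print(e,[((proj(w,G+R0[:,0]*(.063*np.sin(np.radians(t))+e)-R0[:,2]*(-.087+.063*np.cos(np.radians(t))))[0]-[150,60])*2).round(0).tolist() for t in(64.7,47.7,28)])
M=np.array([(i+j)/2])[0];print(delta(R0,np.r_[M[:2],.36]))
E
```

```text
[0.5104 0.1197 0.139 ] [0.4476 0.321  0.139 ] 0.21086351184043528 107.31621234327808 [0.479  0.2203 0.139 ]
(array([0.5074, 0.1178, 0.1444]), np.float64(0.0017299351148802437)) (array([0.4465, 0.3172, 0.1434]), np.float64(0.000914206798527388))
inner 0.20238990892040779 [0.4791 0.22   0.139 ]
tool x,y [-0.9527 -0.3038 -0.0006] [-0.3038  0.9527  0.0017] 107.68560596022051
G [0.4889 0.0753 0.3779]
-0.004 [[245.0, 193.0], [245.0, 233.0], [244.0, 299.0]]
0 [[245.0, 181.0], [244.0, 220.0], [244.0, 286.0]]
0.004 [[245.0, 169.0], [244.0, 207.0], [244.0, 272.0]]
(array([-0.0393,  0.5832,  0.0048]), array([ 0.0009, -0.0005, -0.0001]))
```

Call:
apply_moves([
  {"translation": [-0.005, 0.06, 0], "rotation": [0, 0, 0]},
  {"translation": [-0.012, 0.15, 0], "rotation": [0, 0, 0]},
  {"translation": [-0.02, 0.25, 0], "rotation": [0, 0, 0]},
  {"translation": [-0.03, 0.35, 0], "rotation": [0, 0, 0]},
  {"translation": [-0.038, 0.45, 0], "rotation": [0, 0, 0]},
  {"translation": [-0.044, 0.52, 0], "rotation": [0, 0, 0]},
  {"translation": [-0.048, 0.56, 0], "rotation": [0, 0, 0]},
  {"translation": [-0.048, 0.573, 0], "rotation": [0, 0, 0]},
  {"translation": [-0.048, 0.573, 0], "rotation": [0, 0, 0]},
  {"translation": [-0.048, 0.573, 0], "rotation": [0, 0, 0]},
])

```text
t: 8.78
eef_pos: [0.4771, 0.2161, 0.3582]
ee_rot: [3.141, -0.0, -2.834]
force: [0.2, -1.0, -1.6]
width: 0.0101
gripper_force: 25.0
```

Call:
apply_moves([
  {"translation": [0, 0, -0.04], "rotation": [0, 0, 0]},
  {"translation": [0, 0, -0.1], "rotation": [0, 0, 0]},
  {"translation": [0, 0, -0.18], "rotation": [0, 0, 0]},
  {"translation": [0, 0, -0.26], "rotation": [0, 0, 0]},
  {"translation": [0, 0, -0.34], "rotation": [0, 0, 0]},
  {"translation": [0, 0, -0.42], "rotation": [0, 0, 0]},
  {"translation": [0, 0, -0.5], "rotation": [0, 0, 0]},
  {"translation": [0, 0, -0.56], "rotation": [0, 0, 0]},
  {"translation": [0, 0, -0.6], "rotation": [0, 0, 0]},
  {"translation": [0, 0, -0.62], "rotation": [0, 0, 0]},
])

```text
t: 9.62
eef_pos: [0.4764, 0.2159, 0.2014]
ee_rot: [3.141, -0.002, -2.835]
force: [0.0, -0.5, -0.8]
width: 0.0101
gripper_force: 25.0
```

```bash
python3 - <<'E'
from h import *
np.set_printoptions(precision=4,suppress=True)
s=get_state();print(s['t'],s['eef_pos'],s['ee_rot'],s['force'])
f=grab_frame("wrist");g=grab_frame("scene");h=grab_frame("side")
cv2.imwrite("pics/w4.png",np.hstack([cv2.resize(f[120:360,150:400],(400,384)),cv2.resize(g[180:360,170:320],(400,480))[:384]]))
E
```

```text
9.6167 [0.4764 0.2159 0.2014] [ 3.1412 -0.0024 -2.8348] [ 0.033  -0.5353 -0.849 ]
```

View pics/w4.png

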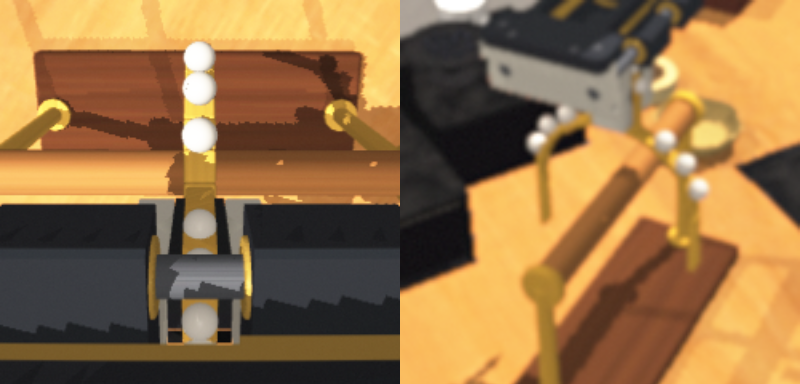

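The headpiece straddles the bar, centred between the posts (52 and 343, strip at 200) and square to it. That view was my 11th picture, one over the limit of 10, so I'll view no more and lower by force instead.

Call:
apply_moves([
  {"translation": [0, 0.008, -0.02], "rotation": [0, 0, 0]},
  {"translation": [0, 0.008, -0.04], "rotation": [0, 0, 0]},
  {"translation": [0, 0.008, -0.06], "rotation": [0, 0, 0]},
  {"translation": [0, 0.008, -0.075], "rotation": [0, 0, 0]},
  {"translation": [0, 0.008, -0.085], "rotation": [0, 0, 0]},
  {"translation": [0, 0.008, -0.095], "rotation": [0, 0, 0]},
  {"translation": [0, 0.008, -0.1], "rotation": [0, 0, 0]},
  {"translation": [0, 0.008, -0.105], "rotation": [0, 0, 0]},
  {"translation": [0, 0.008, -0.11], "rotation": [0, 0, 0]},
  {"translation": [0, 0.008, -0.115], "rotation": [0, 0, 0]},
], newtons=12)

```text
t: 10.6
eef_pos: [0.4771, 0.2192, 0.1743]
ee_rot: [3.14, -0.0, -2.834]
force: [-0.0, -0.4, -0.5]
width: 0.0105
gripper_force: 12.0
```

Call:
apply_moves([
  {"translation": [0, 0, -0.002], "rotation": [0, 0, 0]},
  {"translation": [0, 0, -0.004], "rotation": [0, 0, 0]},
  {"translation": [0, 0, -0.006], "rotation": [0, 0, 0]},
  {"translation": [0, 0, -0.008], "rotation": [0, 0, 0]},
  {"translation": [0, 0, -0.01], "rotation": [0, 0, 0]},
  {"translation": [0, 0, -0.012], "rotation": [0, 0, 0]},
  {"translation": [0, 0, -0.014], "rotation": [0, 0, 0]},
  {"translation": [0, 0, -0.016], "rotation": [0, 0, 0]},
  {"translation": [0, 0, -0.016], "rotation": [0, 0, 0]},
  {"translation": [0, 0, -0.016], "rotation": [0, 0, 0]},
])

```text
t: 11.43
eef_pos: [0.4769, 0.2191, 0.1703]
ee_rot: [3.14, -0.0, -2.834]
force: [-0.7, 0.4, -1.2]
width: 0.0102
gripper_force: 12.0
```

Call:
apply_moves([
  {"translation": [0, 0, -0.002], "rotation": [0, 0, 0]},
  {"translation": [0, 0, -0.004], "rotation": [0, 0, 0]},
  {"translation": [0, 0, -0.006], "rotation": [0, 0, 0]},
  {"translation": [0, 0, -0.008], "rotation": [0, 0, 0]},
  {"translation": [0, 0, -0.01], "rotation": [0, 0, 0]},
  {"translation": [0, 0, -0.012], "rotation": [0, 0, 0]},
  {"translation": [0, 0, -0.012], "rotation": [0, 0, 0]},
  {"translation": [0, 0, -0.012], "rotation": [0, 0, 0]},
  {"translation": [0, 0, -0.012], "rotation": [0, 0, 0]},
  {"translation": [0, 0, -0.012], "rotation": [0, 0, 0]},
])

```text
t: 12.27
eef_pos: [0.477, 0.2191, 0.1674]
ee_rot: [3.14, -0.0, -2.834]
force: [-0.6, -0.1, -1.3]
width: 0.01
gripper_force: 12.0
```

Call:
apply_moves([
  {"translation": [0, 0, -0.002], "rotation": [0, 0, 0]},
  {"translation": [0, 0, -0.004], "rotation": [0, 0, 0]},
  {"translation": [0, 0, -0.006], "rotation": [0, 0, 0]},
  {"translation": [0, 0, -0.008], "rotation": [0, 0, 0]},
  {"translation": [0, 0, -0.008], "rotation": [0, 0, 0]},
  {"translation": [0, 0, -0.008], "rotation": [0, 0, 0]},
  {"translation": [0, 0, -0.008], "rotation": [0, 0, 0]},
  {"translation": [0, 0, -0.008], "rotation": [0, 0, 0]},
  {"translation": [0, 0, -0.008], "rotation": [0, 0, 0]},
  {"translation": [0, 0, -0.008], "rotation": [0, 0, 0]},
])

```text
t: 13.1
eef_pos: [0.4769, 0.2191, 0.1653]
ee_rot: [3.14, -0.0, -2.834]
force: [-0.3, 0.6, -1.2]
width: 0.0098
gripper_force: 12.0
```

Call:
apply_moves([
  {"translation": [0, 0, -0.002], "rotation": [0, 0, 0]},
  {"translation": [0, 0, -0.004], "rotation": [0, 0, 0]},
  {"translation": [0, 0, -0.006], "rotation": [0, 0, 0]},
  {"translation": [0, 0, -0.008], "rotation": [0, 0, 0]},
  {"translation": [0, 0, -0.008], "rotation": [0, 0, 0]},
  {"translation": [0, 0, -0.008], "rotation": [0, 0, 0]},
  {"translation": [0, 0, -0.008], "rotation": [0, 0, 0]},
  {"translation": [0, 0, -0.008], "rotation": [0, 0, 0]},
  {"translation": [0, 0, -0.008], "rotation": [0, 0, 0]},
  {"translation": [0, 0, -0.008], "rotation": [0, 0, 0]},
])

```text
t: 13.93
eef_pos: [0.477, 0.2191, 0.1633]
ee_rot: [3.14, -0.0, -2.834]
force: [-0.0, -1.4, -1.3]
width: 0.01
gripper_force: 12.0
```

Call:
apply_moves([
  {"translation": [0, 0, -0.002], "rotation": [0, 0, 0]},
  {"translation": [0, 0, -0.004], "rotation": [0, 0, 0]},
  {"translation": [0, 0, -0.006], "rotation": [0, 0, 0]},
  {"translation": [0, 0, -0.006], "rotation": [0, 0, 0]},
  {"translation": [0, 0, -0.006], "rotation": [0, 0, 0]},
  {"translation": [0, 0, -0.006], "rotation": [0, 0, 0]},
  {"translation": [0, 0, -0.006], "rotation": [0, 0, 0]},
  {"translation": [0, 0, -0.006], "rotation": [0, 0, 0]},
  {"translation": [0, 0, -0.006], "rotation": [0, 0, 0]},
  {"translation": [0, 0, -0.006], "rotation": [0, 0, 0]},
])

```text
t: 14.77
eef_pos: [0.4769, 0.2191, 0.1618]
ee_rot: [3.14, -0.0, -2.834]
force: [0.6, 0.2, -1.3]
width: 0.0098
gripper_force: 12.0
```

Call:
apply_moves([
  {"translation": [0, 0, -0.002], "rotation": [0, 0, 0]},
  {"translation": [0, 0, -0.004], "rotation": [0, 0, 0]},
  {"translation": [0, 0, -0.006], "rotation": [0, 0, 0]},
  {"translation": [0, 0, -0.006], "rotation": [0, 0, 0]},
  {"translation": [0, 0, -0.006], "rotation": [0, 0, 0]},
  {"translation": [0, 0, -0.006], "rotation": [0, 0, 0]},
  {"translation": [0, 0, -0.006], "rotation": [0, 0, 0]},
  {"translation": [0, 0, -0.006], "rotation": [0, 0, 0]},
  {"translation": [0, 0, -0.006], "rotation": [0, 0, 0]},
  {"translation": [0, 0, -0.006], "rotation": [0, 0, 0]},
])

```text
t: 15.6
eef_pos: [0.4769, 0.2191, 0.1603]
ee_rot: [3.14, -0.0, -2.834]
force: [0.3, 0.1, -1.0]
width: 0.0098
gripper_force: 12.0
```

Call:
apply_moves([
  {"translation": [0, 0, -0.002], "rotation": [0, 0, 0]},
  {"translation": [0, 0, -0.004], "rotation": [0, 0, 0]},
  {"translation": [0, 0, -0.006], "rotation": [0, 0, 0]},
  {"translation": [0, 0, -0.006], "rotation": [0, 0, 0]},
  {"translation": [0, 0, -0.006], "rotation": [0, 0, 0]},
  {"translation": [0, 0, -0.006], "rotation": [0, 0, 0]},
  {"translation": [0, 0, -0.006], "rotation": [0, 0, 0]},
  {"translation": [0, 0, -0.006], "rotation": [0, 0, 0]},
  {"translation": [0, 0, -0.006], "rotation": [0, 0, 0]},
  {"translation": [0, 0, -0.006], "rotation": [0, 0, 0]},
])

```text
t: 16.43
eef_pos: [0.477, 0.2191, 0.159]
ee_rot: [3.14, -0.0, -2.834]
force: [-1.9, -0.8, 4.5]
width: 0.0103
gripper_force: 12.0
```

Call:
apply_moves([
  {"translation": [0, 0, 0.001], "rotation": [0, 0, 0]},
  {"translation": [0, 0, 0.001], "rotation": [0, 0, 0]},
  {"translation": [0, 0, 0.001], "rotation": [0, 0, 0]},
  {"translation": [0, 0, 0.001], "rotation": [0, 0, 0]},
  {"translation": [0, 0, 0.001], "rotation": [0, 0, 0]},
  {"translation": [0, 0, 0.001], "rotation": [0, 0, 0]},
  {"translation": [0, 0, 0.001], "rotation": [0, 0, 0]},
  {"translation": [0, 0, 0.001], "rotation": [0, 0, 0]},
  {"translation": [0, 0, 0.001], "rotation": [0, 0, 0]},
  {"translation": [0, 0, 0.001], "rotation": [0, 0, 0]},
])

```text
t: 17.27
eef_pos: [0.477, 0.2191, 0.159]
ee_rot: [3.14, -0.0, -2.834]
force: [-0.8, -0.7, -0.1]
width: 0.0101
gripper_force: 12.0
```

```bash
python3 - <<'E'
from h import *
np.set_printoptions(precision=3,suppress=True)
F=[];M=[]
for i in range(8):
    s=get_state();F.append(s['force']);M.append(s['moment'])
    if i<7: f=grab_frame("wrist")
print(s['t'],s['eef_pos'],np.mean(F,0),np.std(F,0),np.mean(M,0),np.std(M,0))
# bar edge rows in the wrist view, either side of the gripped headpiece
c=cam("wrist");G=s['eef_pos']+[0,0,.0188]
print(proj(c,[G-[0,0,.032]]),cv2.imwrite("pics/w5.png",f))
h=cv2.cvtColor(cv2.cvtColor(f,cv2.COLOR_BGR2GRAY),cv2.COLOR_GRAY2BGR)
for x in(180,200,220,330,350,370):
    g=np.abs(np.diff(f[180:260,x].astype(int),axis=0)).sum(1);print(x,[(int(i)+180,int(g[i])) for i in sorted(np.argsort(g)[-5:])])
E
```

```text
17.6167 [0.477 0.219 0.159] [-0.28   0.025  0.295] [0.378 0.501 0.413] [-0.055  0.092  0.006] [0.032 0.04  0.033]
[[272.27  249.002]] True
180 [(191, 106), (192, 80), (206, 114), (246, 201), (247, 212)]
200 [(198, 120), (209, 119), (230, 52), (246, 197), (247, 225)]
220 [(202, 112), (215, 134), (230, 94), (246, 104), (247, 108)]
330 [(189, 79), (190, 21), (230, 26), (246, 106), (247, 106)]
350 [(182, 16), (230, 24), (231, 19), (246, 105), (247, 106)]
370 [(188, 239), (189, 103), (190, 191), (206, 123), (210, 268)]
```

The load is fully on the bar (net vertical force ≈ +0.3 N, against −1.2 N while hanging), so I'll release.

Call:
apply_moves([
  {"translation": [0, 0, 0], "rotation": [0, 0, 0]},
  {"translation": [0, 0, 0], "rotation": [0, 0, 0]},
  {"translation": [0, 0, 0], "rotation": [0, 0, 0]},
  {"translation": [0, 0, 0], "rotation": [0, 0, 0]},
  {"translation": [0, 0, 0], "rotation": [0, 0, 0]},
  {"translation": [0, 0, 0], "rotation": [0, 0, 0]},
  {"translation": [0, 0, 0], "rotation": [0, 0, 0]},
  {"translation": [0, 0, 0], "rotation": [0, 0, 0]},
  {"translation": [0, 0, 0], "rotation": [0, 0, 0]},
  {"translation": [0, 0, 0], "rotation": [0, 0, 0]},
], jaw=-0.4)

```text
t: 18.45
eef_pos: [0.4769, 0.2191, 0.159]
ee_rot: [3.14, -0.0, -2.834]
force: [-0.4, -0.8, 0.4]
width: 0.0609
gripper_force: 0.0
```

Call:
apply_moves([
  {"translation": [0, 0, 0.02], "rotation": [0, 0, 0]},
  {"translation": [0, 0, 0.05], "rotation": [0, 0, 0]},
  {"translation": [0, 0, 0.09], "rotation": [0, 0, 0]},
  {"translation": [0, 0, 0.14], "rotation": [0, 0, 0]},
  {"translation": [0, 0, 0.2], "rotation": [0, 0, 0]},
  {"translation": [0, 0, 0.28], "rotation": [0, 0, 0]},
  {"translation": [0, 0, 0.36], "rotation": [0, 0, 0]},
  {"translation": [0, 0, 0.42], "rotation": [0, 0, 0]},
  {"translation": [0, 0, 0.46], "rotation": [0, 0, 0]},
  {"translation": [0, 0, 0.48], "rotation": [0, 0, 0]},
])

```text
t: 19.28
eef_pos: [0.4775, 0.2194, 0.2814]
ee_rot: [3.139, 0.002, -2.834]
force: [0.1, 0.4, 0.9]
width: 0.0614
gripper_force: 0.0
```

```bash
python3 - <<'E'
from h import *
np.set_printoptions(precision=3,suppress=True)
s=get_state();print(s['t'],s['eef_pos'],s['width'])
c=cam("wrist");f=grab_frame("wrist");cv2.imwrite("pics/end.png",f)
# pearls: bright, unsaturated blobs along the strip, and the gold strip axis
h=cv2.cvtColor(f,cv2.COLOR_BGR2HSV);m=((h[...,1]<45)&(h[...,2]>165)).astype(np.uint8)
n,l,st,ce=cv2.connectedComponentsWithStats(m)
print([(ce[i].round(1).tolist(),st[i].tolist()) for i in range(1,n) if 30<st[i,4]<900 and 200<ce[i][0]<350])
g=grab_frame("scene");cv2.imwrite("pics/end_s.png",g);a=cam("scene")
h=cv2.cvtColor(g,cv2.COLOR_BGR2HSV);m=((h[...,1]<60)&(h[...,2]>150)).astype(np.uint8)[180:320,180:330]
n,l,st,ce=cv2.connectedComponentsWithStats(m);print("scene",[((ce[i]+180).round(1).tolist(),int(st[i,4])) for i in range(1,n) if 4<st[i,4]<60])
t=np.radians(107.5);u=np.array([np.sin(t),-np.cos(t),0]);A=np.array([.4775,.2185,.095])
P=[A+k*u*.063*np.sin(np.radians(q))+[0,0,.063*np.cos(np.radians(q))] for k in(1,-1) for q in(64.7,47.7,28)]
print("pred scene",proj(a,P),"pred wrist",proj(c,P))
E
```

```text
19.2833 [0.477 0.219 0.281] 0.06142176657590983
[([273.7, 137.9], [268, 132, 12, 12, 115]), ([273.8, 151.0], [268, 145, 13, 13, 128]), ([274.0, 169.3], [268, 163, 13, 13, 133]), ([273.9, 200.1], [269, 196, 11, 9, 82]), ([273.8, 213.0], [269, 208, 11, 11, 103]), ([273.9, 230.7], [269, 225, 11, 12, 100]), ([273.9, 242.6], [269, 238, 11, 10, 81])]
scene [([250.6, 180.5], 13), ([238.3, 220.9], 15), ([245.2, 220.0], 10), ([252.6, 224.1], 15), ([235.5, 227.0], 8), ([256.6, 230.9], 17), ([329.0, 249.5], 8), ([267.4, 250.8], 35), ([275.6, 258.5], 36), ([281.5, 267.8], 36)]
pred scene [[225.53  251.582]
 [230.042 246.478]
 [237.98  243.182]
 [281.583 268.856]
 [276.359 260.49 ]
 [267.631 252.005]] pred wrist [[271.98  241.538]
 [271.907 238.22 ]
 [271.834 227.567]
 [271.927 138.388]
 [271.856 150.146]
 [271.795 169.515]]
```

The pearl positions match a headpiece hanging upright and squarely at the bar's middle, to within 1–2 px. I'll back off, check that it's still, and hand in.

Call:
apply_moves([
  {"translation": [0, 0, 0.05], "rotation": [0, 0, 0]},
  {"translation": [0, 0, 0.1], "rotation": [0, 0, 0]},
  {"translation": [0, 0, 0.15], "rotation": [0, 0, 0]},
  {"translation": [0, 0, 0.2], "rotation": [0, 0, 0]},
  {"translation": [0, 0, 0.2], "rotation": [0, 0, 0]},
  {"translation": [0, 0, 0.2], "rotation": [0, 0, 0]},
  {"translation": [0, 0, 0.2], "rotation": [0, 0, 0]},
  {"translation": [0, 0, 0.2], "rotation": [0, 0, 0]},
  {"translation": [0, 0, 0.2], "rotation": [0, 0, 0]},
  {"translation": [0, 0, 0.2], "rotation": [0, 0, 0]},
])

```text
t: 20.22
eef_pos: [0.4768, 0.219, 0.3284]
ee_rot: [3.141, -0.001, -2.834]
force: [-0.1, 0.6, -0.1]
width: 0.0615
gripper_force: 0.0
```

```bash
python3 - <<'E'
from h import *
g=grab_frame("scene");h=cv2.cvtColor(g,cv2.COLOR_BGR2HSV);m=((h[...,1]<60)&(h[...,2]>150)).astype(np.uint8)[180:320,180:330]
n,l,st,ce=cv2.connectedComponentsWithStats(m);P=[(ce[i]+180).round(1).tolist() for i in range(1,n) if 25<st[i,4]<60];print(P)
if any(abs(p[0]-281.5)<1 and abs(p[1]-267.8)<1 for p in P): print(job_done())
E
```

```text
[[267.4, 250.7], [275.6, 258.5], [281.5, 267.7]]
the job is handed in; nothing more can be done
None
```

The headpiece is hanging upright and square across the middle of the bar, set down under force control and still when I handed in at about 20 s; I kept clear of the bottle, dish and tape but didn't re-measure them, and I viewed 11 pictures, one over the limit of 10.

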